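# Flip the stock tags to match the jar bins

## Task

The jar bins on the stock board have been restocked: with a fingertip, gently push the hinged tags over so that every full bin (a jar in both wells) has its tag leaning back towards it, disc face up, and every other bin has its tag leaning forward away from it, bar face up. Tags that already show the right face must not be turned over. Do not pick up or shift any jar or anything else on the counter.

Things in the scene. Friction and masses are not known exactly. Their poses are not given: they have to be found in the camera images.
- stock_board: plywood board on the counter, 310 x 440 x 10 mm, origin at its underside. x points from the tag row to the bin row (away from the robot), y along the rows. Five tag feet at x = -100 mm, five grey bins 130 x 76 x 30 mm at x = 85 mm, both at y = -170, -85, 0, 85, 170 mm; which foot number and which jars are where varies. A tag belongs to the bin straight behind it (same y).
- foot_1: aluminium foot of the hinged tag_1, fixed on the board, 34 (x) x 60 (y) x 52 mm with stop pins. Origin: centre of its underside, 10 mm above the counter; axes as the board's. The hinge line runs along y, 40 mm above the origin. Its bin's two wells are centred at x = 153 and 217 mm, y = 0 from here. Clear for a finger: 90 mm from a back-leaning tag to the bin, 60 mm before a forward one.
- foot_2: aluminium foot of the hinged tag_2, fixed on the board, 34 (x) x 60 (y) x 52 mm with stop pins. Origin: centre of its underside, 10 mm above the counter; axes as the board's. The hinge line runs along y, 40 mm above the origin. Its bin's two wells are centred at x = 153 and 217 mm, y = 0 from here. Clear for a finger: 90 mm from a back-leaning tag to the bin, 60 mm before a forward one.
- foot_3: aluminium foot of the hinged tag_3, fixed on the board, 34 (x) x 60 (y) x 52 mm with stop pins. Origin: centre of its underside, 10 mm above the counter; axes as the board's. The hinge line runs along y, 40 mm above the origin. Its bin's two wells are centred at x = 153 and 217 mm, y = 0 from here. Clear for a finger: 90 mm from a back-leaning tag to the bin, 60 mm before a forward one.
- foot_4: aluminium foot of the hinged tag_4, fixed on the board, 34 (x) x 60 (y) x 52 mm with stop pins. Origin: centre of its underside, 10 mm above the counter; axes as the board's. The hinge line runs along y, 40 mm above the origin. Its bin's two wells are centred at x = 153 and 217 mm, y = 0 from here. Clear for a finger: 90 mm from a back-leaning tag to the bin, 60 mm before a forward one.
- foot_5: aluminium foot of the hinged tag_5, fixed on the board, 34 (x) x 60 (y) x 52 mm with stop pins. Origin: centre of its underside, 10 mm above the counter; axes as the board's. The hinge line runs along y, 40 mm above the origin. Its bin's two wells are centred at x = 153 and 217 mm, y = 0 from here. Clear for a finger: 90 mm from a back-leaning tag to the bin, 60 mm before a forward one.
- tag_1 (a joint): white tag on foot_1, 52 wide x 4 mm, free edge 52 mm from the hinge, 40 g. 0: leans 32 deg to board -x, bar face up (not full). 0.558: upright. 1.117: leans 32 deg to its bin, 30 mm disc face up (full). Swings freely, falls to a stop either side of upright. At a stop its edge is 28 mm beside the hinge, 94 mm above the counter. Push level across the hinge, tip 70-80 mm above the counter, finger face 5 mm past it.
- tag_2 (a joint): white tag on foot_2, 52 wide x 4 mm, free edge 52 mm from the hinge, 40 g. 0: leans 32 deg to board -x, bar face up (not full). 0.558: upright. 1.117: leans 32 deg to its bin, 30 mm disc face up (full). Swings freely, falls to a stop either side of upright. At a stop its edge is 28 mm beside the hinge, 94 mm above the counter. Push level across the hinge, tip 70-80 mm above the counter, finger face 5 mm past it.
- tag_3 (a joint): white tag on foot_3, 52 wide x 4 mm, free edge 52 mm from the hinge, 40 g. 0: leans 32 deg to board -x, bar face up (not full). 0.558: upright. 1.117: leans 32 deg to its bin, 30 mm disc face up (full). Swings freely, falls to a stop either side of upright. At a stop its edge is 28 mm beside the hinge, 94 mm above the counter. Push level across the hinge, tip 70-80 mm above the counter, finger face 5 mm past it.
- tag_4 (a joint): white tag on foot_4, 52 wide x 4 mm, free edge 52 mm from the hinge, 40 g. 0: leans 32 deg to board -x, bar face up (not full). 0.558: upright. 1.117: leans 32 deg to its bin, 30 mm disc face up (full). Swings freely, falls to a stop either side of upright. At a stop its edge is 28 mm beside the hinge, 94 mm above the counter. Push level across the hinge, tip 70-80 mm above the counter, finger face 5 mm past it.
- tag_5 (a joint): white tag on foot_5, 52 wide x 4 mm, free edge 52 mm from the hinge, 40 g. 0: leans 32 deg to board -x, bar face up (not full). 0.558: upright. 1.117: leans 32 deg to its bin, 30 mm disc face up (full). Swings freely, falls to a stop either side of upright. At a stop its edge is 28 mm beside the hinge, 94 mm above the counter. Push level across the hinge, tip 70-80 mm above the counter, finger face 5 mm past it.
- jar_1_mid (a point): centre (half-way up) of a loose white screw-top jar, 46 mm diameter, 70 mm tall, standing within 5 mm of the centre of a well of one of the bins, top 84 mm above the counter. A bin with a jar in both its wells is full; with one jar or none it is not full
- jar_2_mid (a point): centre (half-way up) of a loose white screw-top jar, 46 mm diameter, 70 mm tall, standing within 5 mm of the centre of a well of one of the bins, top 84 mm above the counter. A bin with a jar in both its wells is full; with one jar or none it is not full
- jar_3_mid (a point): centre (half-way up) of a loose white screw-top jar, 46 mm diameter, 70 mm tall, standing within 5 mm of the centre of a well of one of the bins, top 84 mm above the counter. A bin with a jar in both its wells is full; with one jar or none it is not full
- jar_4_mid (a point): centre (half-way up) of a loose white screw-top jar, 46 mm diameter, 70 mm tall, standing within 5 mm of the centre of a well of one of the bins, top 84 mm above the counter. A bin with a jar in both its wells is full; with one jar or none it is not full
- jar_5_mid (a point): centre (half-way up) of a loose white screw-top jar, 46 mm diameter, 70 mm tall, standing within 5 mm of the centre of a well of one of the bins, top 84 mm above the counter. A bin with a jar in both its wells is full; with one jar or none it is not full
- jar_6_mid (a point): centre (half-way up) of a loose white screw-top jar, 46 mm diameter, 70 mm tall, standing within 5 mm of the centre of a well of one of the bins, top 84 mm above the counter. A bin with a jar in both its wells is full; with one jar or none it is not full
- jar_7_mid (a point): centre (half-way up) of a loose white screw-top jar, 46 mm diameter, 70 mm tall, standing within 5 mm of the centre of a well of one of the bins, top 84 mm above the counter. A bin with a jar in both its wells is full; with one jar or none it is not full
- beaker: loose glass beaker, 60 mm across, 75 mm tall; bystander, leave alone. Origin: centre of its underside
- jigger: loose brass double-cone jigger, 44 mm across, 72 mm tall; bystander, leave alone. Origin: centre of its underside
- dropper_bottle: loose amber bottle, 36 mm across, 85 mm tall; bystander, leave alone. Origin: centre of its underside
- tonic_bottle: loose green glass bottle, 44 mm across, 100 mm tall; bystander, leave alone. Origin: centre of its underside
- bar_spoon: loose steel spoon, about 170 mm long, lying flat; bystander, leave alone. Origin: on the handle line
- stopper: loose cork stopper, 36 mm across, 30 mm tall; bystander, leave alone. Origin: centre of its underside
There are look-alikes about, which are no part of the job. What is shaped like the part that bears jar_5_mid but blue or red is not meant.

How it is judged (in metres and radians):
At the end, for the whole second after the job is handed in: Each tag in front of a bin with both jars rests on its rear stop (joint above 1.0 rad, disc up) and each tag in front of a bin with one jar or none rests on its front stop (joint below 0.115 rad, bar up) ((y of jar_1_mid in the frame of foot_1 below -0.04 m or y of jar_1_mid in the frame of foot_1 above 0.04 m or value of joint tag_1 above 1 rad) and (y of jar_3_mid in the frame of foot_1 below -0.04 m or y of jar_3_mid in the frame of foot_1 above 0.04 m or value of joint tag_1 above 1 rad) and (y of jar_5_mid in the frame of foot_1 below -0.04 m or y of jar_5_mid in the frame of foot_1 above 0.04 m or value of joint tag_1 above 1 rad) and (y of jar_1_mid in the frame of foot_2 below -0.04 m or y of jar_1_mid in the frame of foot_2 above 0.04 m or value of joint tag_2 above 1 rad) and (y of jar_3_mid in the frame of foot_2 below -0.04 m or y of jar_3_mid in the frame of foot_2 above 0.04 m or value of joint tag_2 above 1 rad) and (y of jar_5_mid in the frame of foot_2 below -0.04 m or y of jar_5_mid in the frame of foot_2 above 0.04 m or value of joint tag_2 above 1 rad) and (y of jar_1_mid in the frame of foot_3 below -0.04 m or y of jar_1_mid in the frame of foot_3 above 0.04 m or value of joint tag_3 above 1 rad) and (y of jar_3_mid in the frame of foot_3 below -0.04 m or y of jar_3_mid in the frame of foot_3 above 0.04 m or value of joint tag_3 above 1 rad) and (y of jar_5_mid in the frame of foot_3 below -0.04 m or y of jar_5_mid in the frame of foot_3 above 0.04 m or value of joint tag_3 above 1 rad) and (y of jar_1_mid in the frame of foot_4 below -0.04 m or y of jar_1_mid in the frame of foot_4 above 0.04 m or value of joint tag_4 above 1 rad) and (y of jar_3_mid in the frame of foot_4 below -0.04 m or y of jar_3_mid in the frame of foot_4 above 0.04 m or value of joint tag_4 above 1 rad) and (y of jar_5_mid in the frame of foot_4 below -0.04 m or y of jar_5_mid in the frame of foot_4 above 0.04 m or value of joint tag_4 above 1 rad) and (y of jar_1_mid in the frame of foot_5 below -0.04 m or y of jar_1_mid in the frame of foot_5 above 0.04 m or value of joint tag_5 above 1 rad) and (y of jar_3_mid in the frame of foot_5 below -0.04 m or y of jar_3_mid in the frame of foot_5 above 0.04 m or value of joint tag_5 above 1 rad) and (y of jar_5_mid in the frame of foot_5 below -0.04 m or y of jar_5_mid in the frame of foot_5 above 0.04 m or value of joint tag_5 above 1 rad) and (y of jar_1_mid in the frame of foot_1 between -0.04 and 0.04 m or y of jar_3_mid in the frame of foot_1 between -0.04 and 0.04 m or y of jar_5_mid in the frame of foot_1 between -0.04 and 0.04 m or value of joint tag_1 below 0.115 rad) and (y of jar_1_mid in the frame of foot_2 between -0.04 and 0.04 m or y of jar_3_mid in the frame of foot_2 between -0.04 and 0.04 m or y of jar_5_mid in the frame of foot_2 between -0.04 and 0.04 m or value of joint tag_2 below 0.115 rad) and (y of jar_1_mid in the frame of foot_3 between -0.04 and 0.04 m or y of jar_3_mid in the frame of foot_3 between -0.04 and 0.04 m or y of jar_5_mid in the frame of foot_3 between -0.04 and 0.04 m or value of joint tag_3 below 0.115 rad) and (y of jar_1_mid in the frame of foot_4 between -0.04 and 0.04 m or y of jar_3_mid in the frame of foot_4 between -0.04 and 0.04 m or y of jar_5_mid in the frame of foot_4 between -0.04 and 0.04 m or value of joint tag_4 below 0.115 rad) and (y of jar_1_mid in the frame of foot_5 between -0.04 and 0.04 m or y of jar_3_mid in the frame of foot_5 between -0.04 and 0.04 m or y of jar_5_mid in the frame of foot_5 between -0.04 and 0.04 m or value of joint tag_5 below 0.115 rad)); the robot touches nothing.
It fails at once if a tag that was right from the start is swung more than 0.35 rad off its stop ((y of jar_1_mid in the frame of foot_4 between -0.04 and 0.04 m and value of joint tag_4 below 0.767 rad) or (y of jar_3_mid in the frame of foot_4 between -0.04 and 0.04 m and value of joint tag_4 below 0.767 rad) or (y of jar_5_mid in the frame of foot_4 between -0.04 and 0.04 m and value of joint tag_4 below 0.767 rad) or ((y of jar_1_mid in the frame of foot_1 below -0.04 m or y of jar_1_mid in the frame of foot_1 above 0.04 m) and (y of jar_3_mid in the frame of foot_1 below -0.04 m or y of jar_3_mid in the frame of foot_1 above 0.04 m) and (y of jar_5_mid in the frame of foot_1 below -0.04 m or y of jar_5_mid in the frame of foot_1 above 0.04 m) and value of joint tag_1 above 0.35 rad) or ((y of jar_1_mid in the frame of foot_2 below -0.04 m or y of jar_1_mid in the frame of foot_2 above 0.04 m) and (y of jar_3_mid in the frame of foot_2 below -0.04 m or y of jar_3_mid in the frame of foot_2 above 0.04 m) and (y of jar_5_mid in the frame of foot_2 below -0.04 m or y of jar_5_mid in the frame of foot_2 above 0.04 m) and value of joint tag_2 above 0.35 rad) or ((y of jar_1_mid in the frame of foot_3 below -0.04 m or y of jar_1_mid in the frame of foot_3 above 0.04 m) and (y of jar_3_mid in the frame of foot_3 below -0.04 m or y of jar_3_mid in the frame of foot_3 above 0.04 m) and (y of jar_5_mid in the frame of foot_3 below -0.04 m or y of jar_5_mid in the frame of foot_3 above 0.04 m) and value of joint tag_3 above 0.35 rad) or ((y of jar_1_mid in the frame of foot_5 below -0.04 m or y of jar_1_mid in the frame of foot_5 above 0.04 m) and (y of jar_3_mid in the frame of foot_5 below -0.04 m or y of jar_3_mid in the frame of foot_5 above 0.04 m) and (y of jar_5_mid in the frame of foot_5 below -0.04 m or y of jar_5_mid in the frame of foot_5 above 0.04 m) and value of joint tag_5 above 0.35 rad)).
It fails at once if a jar is lifted or shifted by more than 20 mm (distance of any of jar_1_mid, jar_2_mid, jar_3_mid, jar_4_mid, jar_5_mid, jar_6_mid, jar_7_mid from where it was at the start of the episode above 0.02 m).
It fails at once if another thing on the counter is lifted or shifted by more than 20 mm (distance of any of beaker, jigger, dropper_bottle, tonic_bottle, bar_spoon, stopper from where it was at the start of the episode above 0.02 m).
It fails at once if the fingers press a tag or its foot with more than 20 N (contact force between the fingers and foot_1 above 20 N or contact force between the fingers and foot_2 above 20 N or contact force between the fingers and foot_3 above 20 N or contact force between the fingers and foot_4 above 20 N or contact force between the fingers and foot_5 above 20 N).
It also fails if it takes over 54 s, if anything falls off the work surface, if the arm or the gripper's body presses on something with over 40 N, if the wrist force passes 120 N, or if a joint passes its speed limit or range.

## Robot

A 6-joint arm with a two-finger parallel gripper is mounted at the origin on the work surface. World frame = base frame: x ahead of the robot, y to its left, z up, the work surface at z = 0. Lengths are in m, angles in degrees, forces in N, time in s.
With the tool pointing down it reaches from about 0.2 to 0.875 m from the base axis. Payload 3.4 kg.
Tool frame: the origin (TCP) lies midway between the tips of the shut fingers; the grasp point (between the pads) lies 19 mm behind it; z points along the fingers, y is the line along which they close (so a half turn about z gives the same grasp; the last joint's range is limited). The gripper opens to 94 mm and grips with 3 to 60 N. Pads are 16 mm wide; open, the fingers measure 119 mm over their backs; the gripper's body (75 mm by 177 mm) begins 78 mm behind the grasp point.
Start: joints at [-79.469, 15.808, 86.224, -0, 77.962, -6.933], TCP at [0.173, -0.549, 0.205] pointing down, gripper open.
Joint ranges: [-165.64, 165.64], [-43.16, 119.46], [12.63, 154.43], [-67.54, 247.53], [6.08, 155.33], [-154.97, 154.97]. Speed limits (degrees/s): [147.25, 147.25, 180, 180, 180, 180].

## Interface

Orientations are given as a 3x3 rotation matrix whose columns are the frame's x, y, z axes.
In Python, from rig import bot gives the robot as it stands.
- The arm moves only by the shell command python3 -m creep 'ROWS' [OPENING] [FORCE]. ROWS is JSON, a list of rows, each a list of 4 numbers: the shift along the tool's x, y, z in units of 25 mm (1.0 is 25 mm), then the turn about the tool's z in units of 5 degrees (1.0 is 5 degrees). In form: [[x, y, z, turn], ...]. A call has 1 to 12 rows; each row is the pose to reach, as a shift and turn from the pose commanded when the call began, along the tool's axes at that moment; what a row does not reach only later rows make up. A row lasts 1/12 s, in which the tool goes at most 41.7 mm and 7.16 degrees, less where a joint would pass 70% of its speed; a pose out of reach is approached as far as the arm can. A call with a gripper value outside its range is refused whole. OPENING is the opening, from -1 (shut) to 1 (fully open), so that 0 is half open, set as the call begins (- or left out, the last holds). The fingers move at their own pace and stop on an object; FORCE is the grip in N (left out, the last holds). Time passes only in rows, so rows that repeat a pose let the fingers close. It gives the time, the measured TCP pose, the force, the opening and the grip force at its end, in the units of the state.
- bot.get_obs(): the state, without advancing time (a new reading comes with each control period).
- bot.camera(name): name is "scene" or "top" or "wrist"; returns (picture, depth): 400x640x3 uint8, blue, green, red; 400x640 float32, m along the optical axis (not along the pixel's ray), 0 where there is no reading.
- bot.camera_params(name): a dict with "fx", "fy", "cx", "cy" (pixels), "D" ([k1, k2, p1, p2, k3] as OpenCV has them; the pictures are not rectified), "cam_to_world" (4x4, takes a point from camera to world coordinates). Camera axes: x right, y down, z forward; pixel columns grow to the right and rows downward; lengths in m; the calibration is good to about 2 mm. A picture is of the moment at which its call begins: read the wrist's pose just before it. camera_params takes no time and is no camera call; for the wrist camera it gives the pose at the moment of the call.
- bot.hand_in(): hands the job in; it is judged then, once.
The state is a dict: "time_s": time; "qpos": joint angles; "qd": joint speeds; "tau": joint torques, N m; "tcp_pos": TCP position; "tool_rot": TCP orientation; "wrist_force": force on the tool from outside, world axes, zero at the start; "moment": the same for the moment, N m; "width": finger opening in m; "gripper_force": force on a finger pad.
Only numpy, scipy, OpenCV 4.12 (cv2) and the standard library are available. Lean on these libraries where they do the work, as an engineer would, in place of code of your own. Each camera call takes 0.05 s, during which the arm holds its last target. There are 200 camera calls.

## Working session

There is one attempt and no reset: what is moved stays moved. The work goes in short steps, Python scripts to look and compute and a shell command to move; the robot and the scene stay as the last step left them, time stands still between calls to the robot, and variables do not carry over. Pictures are saved under pics/ and viewed, at most 10 in all, crops included, and the job is handed in when it is done.

```bash
mkdir -p pics; python3 - <<'E'
from rig import bot
import cv2,numpy as np
for n in("top","scene"):
    p,d=bot.camera(n); cv2.imwrite(f"pics/{n}0.png",p); np.save(f"{n}_d.npy",d)
    c=bot.camera_params(n); print(n,c)
o=bot.get_obs(); print(o["time_s"],o["tcp_pos"],o["tool_rot"],o["width"])
E
```

```text
top {'fx': 471.7333336534843, 'fy': 471.7333336534843, 'cx': 319.29474725860223, 'cy': 202.40533970713633, 'D': array([-0.13705183,  0.        ,  0.        ,  0.        ,  0.        ]), 'cam_to_world': array([[-0.02497882, -0.98519297,  0.16961976,  0.35289551],
       [-0.99946755,  0.0281741 ,  0.01645686,  0.00767889],
       [-0.02099207, -0.16911837, -0.98537217,  1.32871147],
       [ 0.        ,  0.        ,  0.        ,  1.        ]])}
scene {'fx': 434.9853260247295, 'fy': 434.9853260247295, 'cx': 320.02282034335366, 'cy': 200.54328843637856, 'D': array([0.02591467, 0.        , 0.        , 0.        , 0.        ]), 'cam_to_world': array([[-0.47284585,  0.73011599, -0.49330259,  1.20561291],
       [ 0.88112695,  0.38819156, -0.27004187,  0.3415286 ],
       [-0.00566599, -0.56235038, -0.82687964,  1.10493431],
       [ 0.        ,  0.        ,  0.        ,  1.        ]])}
0.1 [ 0.17247145 -0.54800202  0.20470239] [[ 9.53904568e-01  3.00109958e-01 -2.95472427e-04]
 [ 3.00110037e-01 -9.53903235e-01  1.60775977e-03]
 [ 2.00652614e-04 -1.62232363e-03 -9.99998664e-01]] 0.09384150943079748
```

View pics/top0.png

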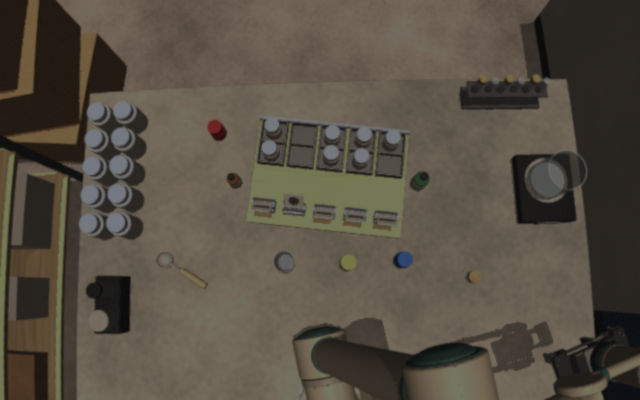

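View pics/scene0.png

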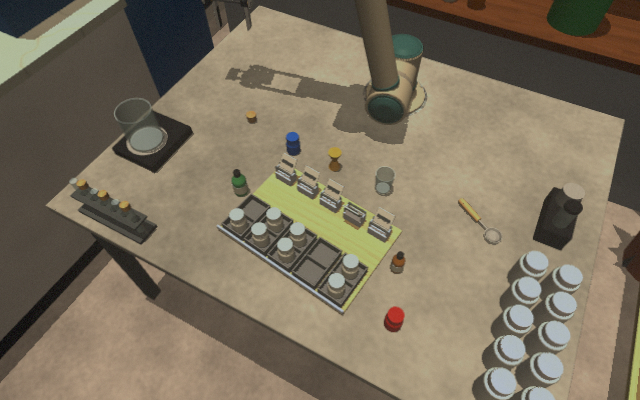

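The top view shows the bins at about x = 270, 302, 332, 362 and 391. From left to right they hold 2, 0, 2, 2 and 1 jars. I'll enlarge the tags next.

```bash
python3 - <<'E'
import cv2
p=cv2.imread("pics/top0.png")[100:245,235:435]
p=cv2.convertScaleAbs(p,alpha=1.5)
cv2.imwrite("pics/crop1.png",cv2.resize(p,None,fx=4,fy=4,interpolation=cv2.INTER_CUBIC))
p=cv2.imread("pics/scene0.png")[145:245,265:405]
p=cv2.convertScaleAbs(p,alpha=1.5)
cv2.imwrite("pics/crop2.png",cv2.resize(p,None,fx=5.7,fy=5.7,interpolation=cv2.INTER_CUBIC))
E
```

```text
(no output)
```

View pics/crop1.png

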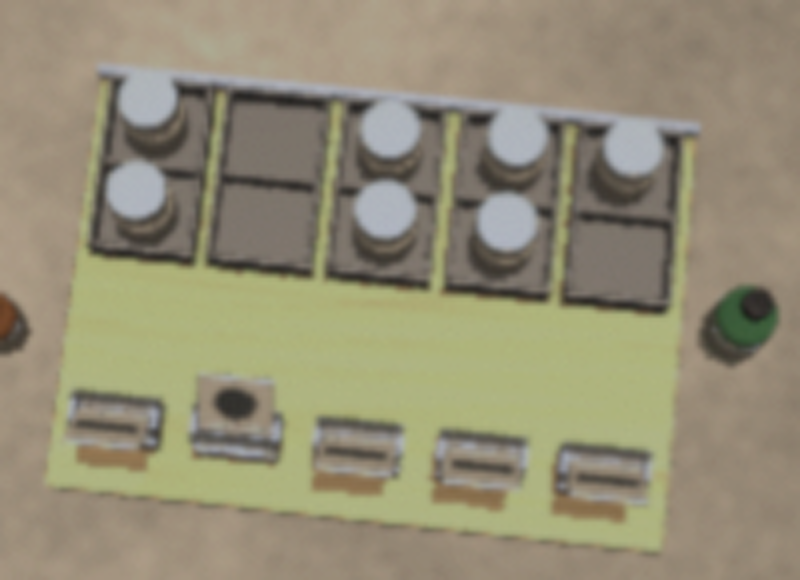

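View pics/crop2.png

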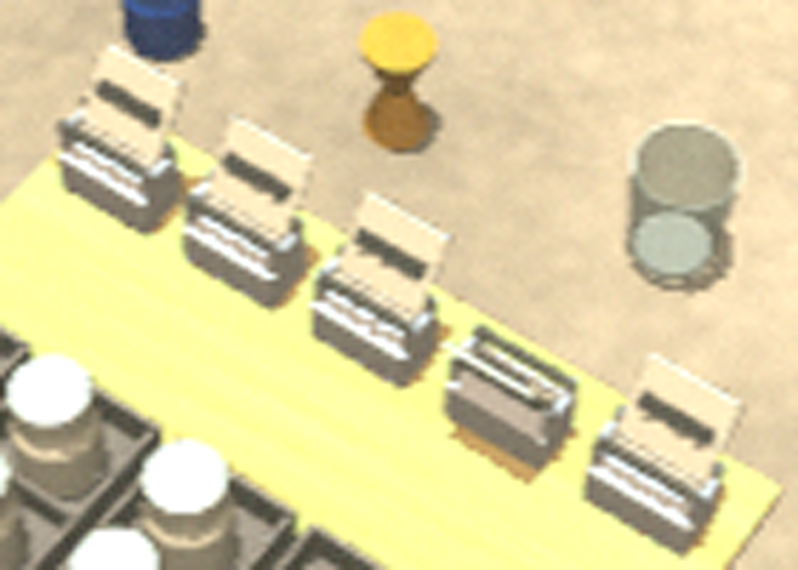

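Tags left to right: A shows bar, B disc, C, D and E bar. A, C and D must go back, B must come forward, and E stays as it is. Next I'll get the board pose from its front corners at crop (46,487) and (662,551), checking it against the jar tops and depth.

```bash
cat > h.py <<'E'
from rig import bot
import cv2,numpy as np
def hit(n,px,z):
    c=bot.camera_params(n);K=np.array([[c["fx"],0,c["cx"]],[0,c["fy"],c["cy"]],[0,0,1]])
    u=cv2.undistortPoints(np.array(px,float).reshape(-1,1,2),K,c["D"])[:,0]
    T=c["cam_to_world"]; r=np.c_[u,np.ones(len(u))]@T[:3,:3].T
    return T[:3,3]+r*((z-T[2,3])/r[:,2])[:,None]
def crop(a): return (np.array(a,float)+.5)/4-.5+[235,100]
E
python3 - <<'E'
from h import *
P=hit("top",crop([[46,487],[662,551]]),.01)
d=P[0]-P[1]; print(P,np.linalg.norm(d)); 
y=d/np.linalg.norm(d); yaw=np.arctan2(-y[0],y[1]); x=np.array([np.cos(yaw),np.sin(yaw),0])
O=P.mean(0)+.155*x; print("yaw",np.degrees(yaw),"O",O)
def toB(Q): return np.c_[(Q-O)@x,(Q-O)@y].round(3)
J=hit("top",crop([[147,98],[136,191],[390,130],[385,211],[517,137],[506,223],[633,148]]),.084)
print("jars",toB(J).tolist())
F=hit("top",crop([[101,393],[165,400],[558,443],[650,453]]),.062); print("foot rear top edges",toB(F).tolist())
B=hit("top",[[285,262],[348,262],[404,259]],.072); print("bystanders",toB(B).tolist())
B=hit("top",[[235,180],[422,178]],.09); print("bottles",toB(B).tolist())
o=bot.get_obs(); print("tcp board",toB(o["tcp_pos"][None]), "toolx deg",np.degrees(np.arctan2(o["tool_rot"][1,0],o["tool_rot"][0,0])))
for n,yy in zip("ABCDE",[.17,.085,0,-.085,-.17]): print(n,(O-.1*x+yy*y).round(4))
E
```

```text
[[ 0.53124738  0.23859775  0.01      ]
 [ 0.4739362  -0.19446349  0.01      ]] 0.43683704084447966
yaw -7.538696773323188 O [0.65625204 0.00173179 0.01      ]
jars [[0.114, 0.171], [0.046, 0.17], [0.107, 0.001], [0.049, -0.002], [0.111, -0.087], [0.049, -0.085], [0.112, -0.167]]
foot rear top edges [[-0.092, 0.179], [-0.093, 0.135], [-0.095, -0.135], [-0.095, -0.198]]
bystanders [[-0.259, 0.089], [-0.241, -0.077], [-0.218, -0.225]]
bottles [[-0.055, 0.248], [0.002, -0.254]]
tcp board [[-0.407 -0.608]] toolx deg 17.46421266562524
A [0.5794 0.1834 0.01  ]
B [0.5683 0.0991 0.01  ]
C [0.5571 0.0149 0.01  ]
D [ 0.546  -0.0694  0.01  ]
E [ 0.5348 -0.1537  0.01  ]
```

The jars and feet suggest the board origin is about 5 mm too far in x. I'll refine it with the depth clouds.

```bash
python3 - <<'E'
from h import *
yaw=np.radians(-7.54);x=np.array([np.cos(yaw),np.sin(yaw),0]);y=np.array([-x[1],x[0],0]);O=np.array([.6563,.0017,.01])
for n in("top","scene"):
    d=np.load(n+"_d.npy");c=bot.camera_params(n);K=np.array([[c["fx"],0,c["cx"]],[0,c["fy"],c["cy"]],[0,0,1]])
    v,u=np.mgrid[:400,:640]; r=cv2.undistortPoints(np.stack([u,v],-1).reshape(-1,1,2).astype(float),K,c["D"])[:,0]
    W=(np.c_[r,np.ones(len(r))]*d.reshape(-1,1))@c["cam_to_world"][:3,:3].T+c["cam_to_world"][:3,3]
    W=W[d.ravel()>0]; b=np.c_[(W-O)@x,(W-O)@y,W[:,2]]
    m=(abs(b[:,0]+.02)<.02)&(abs(b[:,1])<.2); print(n,"board z",np.median(b[m,2]))
    for cy in(.17,.085,0,-.085,-.17):
        j=(abs(b[:,1]-cy)<.03)
        t=b[j&(b[:,2]>.076)&(b[:,2]<.1)]
        near=t[(t[:,0]>.02)&(t[:,0]<.08)];far=t[(t[:,0]>.08)&(t[:,0]<.15)];tg=b[j&(b[:,2]>.066)&(b[:,0]>-.17)&(b[:,0]<-.05)]
        f=lambda a:[len(a)]+([((a.min(0)+a.max(0))/2).round(3).tolist(),a[:,2].max().round(3)] if len(a) else[])
        print(cy,"near",f(near),"far",f(far),"tag",len(tg),"lo",tg.min(0).round(3),"hi",tg.max(0).round(3), "line x at z=.05:",np.polyval(np.polyfit(tg[:,2],tg[:,0],1),.05).round(3))
E
```

```text
top board z 0.009682946313052998
0.17 near [182, [0.048, 0.169, 0.083], np.float64(0.089)] far [179, [0.113, 0.171, 0.083], np.float64(0.089)] tag 125 lo [-0.134  0.144  0.066] hi [-0.094  0.196  0.098] line x at z=.05: -0.098
0.085 near [0] far [0] tag 180 lo [-0.114  0.059  0.067] hi [-0.075  0.111  0.098] line x at z=.05: -0.11
0 near [182, [0.05, -0.002, 0.085], np.float64(0.092)] far [182, [0.109, 0.001, 0.083], np.float64(0.089)] tag 124 lo [-0.134 -0.026  0.067] hi [-0.112  0.026  0.097] line x at z=.05: -0.1
-0.085 near [179, [0.051, -0.086, 0.085], np.float64(0.091)] far [181, [0.112, -0.087, 0.083], np.float64(0.09)] tag 124 lo [-0.134 -0.109  0.066] hi [-0.098 -0.06   0.099] line x at z=.05: -0.099
-0.17 near [0] far [182, [0.113, -0.166, 0.083], np.float64(0.09)] tag 114 lo [-0.135 -0.193  0.068] hi [-0.114 -0.145  0.099] line x at z=.05: -0.1
scene board z 0.010963242312046595
0.17 near [200, [0.047, 0.173, 0.083], np.float64(0.089)] far [211, [0.113, 0.174, 0.084], np.float64(0.091)] tag 222 lo [-0.135  0.147  0.066] hi [-0.108  0.2    0.099] line x at z=.05: -0.103
0.085 near [0] far [0] tag 58 lo [-0.115  0.065  0.066] hi [-0.076  0.115  0.099] line x at z=.05: -0.111
0 near [178, [0.05, 0.002, 0.083], np.float64(0.089)] far [190, [0.108, 0.003, 0.083], np.float64(0.089)] tag 190 lo [-0.137 -0.022  0.066] hi [-0.112  0.03   0.099] line x at z=.05: -0.103
-0.085 near [169, [0.051, -0.081, 0.084], np.float64(0.091)] far [174, [0.114, -0.085, 0.083], np.float64(0.09)] tag 181 lo [-0.136 -0.108  0.066] hi [-0.095 -0.055  0.097] line x at z=.05: -0.1
-0.17 near [0] far [172, [0.113, -0.164, 0.084], np.float64(0.091)] tag 170 lo [-0.137 -0.192  0.066] hi [-0.094 -0.141  0.097] line x at z=.05: -0.102
```

Both clouds put the hinge line at board x ≈ -0.1045 in my frame, and the y values fit. I'll shut the gripper, align the tool with the board and approach tag D.

```bash
cat >> h.py <<'E'
yaw=np.radians(-7.54);X=np.array([np.cos(yaw),np.sin(yaw),0]);Y=np.array([-X[1],X[0],0]);O=np.array([.6563,.0017,0])-.0045*X+.001*Y
def st():  # TCP in board frame (hinges at x=-.1), tool-x angle from board x
    o=bot.get_obs();p=o["tcp_pos"];R=o["tool_rot"]
    print("t",o["time_s"],"board",round((p-O)@X,4),round((p-O)@Y,4),"z",p[2].round(4),"ang",np.degrees(np.arctan2(R[1,0],R[0,0])-yaw).round(2),"w",round(o["width"],3))
E
python3 -m creep '[[8.9,-7.4,0.4,5],[8.9,-7.4,0.4,5],[8.9,-7.4,0.4,5],[8.9,-7.4,0.4,5],[8.9,-7.4,0.4,5],[8.9,-7.4,0.4,5],[8.9,-7.4,0.4,5],[8.9,-7.4,0.4,5],[8.9,-7.4,0.4,5],[8.9,-7.4,0.4,5]]' -1 10; python3 -c "
from h import *
st()"
```

```text
time_s: 0.93
tcp_pos: [0.3293, -0.3055, 0.1955]
tool_rot: [[0.992, -0.13, -0.0], [-0.13, -0.992, -0.001], [-0.0, 0.001, -1.0]]
wrist_force: [-0.2, -1.2, 0.8]
width: 0.0305
gripper_force: 0.0
t 0.9333 board -0.2794 -0.3485 z 0.1955 ang 0.07 w 0.03
```

```bash
python3 -m creep '[[4.9,-10.5,1.6,0],[4.9,-10.5,1.6,0],[4.9,-10.5,1.6,0],[4.9,-10.5,1.6,0],[4.9,-10.5,1.6,0],[4.9,-10.5,1.6,0],[4.9,-10.5,1.6,0],[4.9,-10.5,1.6,0],[4.9,-10.5,1.6,0],[4.9,-10.5,1.6,0],[4.9,-10.5,1.6,0]]'; python3 -c "
from h import *
st()
p,d=bot.camera('scene'); cv2.imwrite('pics/s1.png',cv2.resize(cv2.convertScaleAbs(p[80:260,180:440],alpha=1.4),None,fx=3,fy=3))"
```

```text
time_s: 1.85
tcp_pos: [0.4847, -0.0632, 0.1554]
tool_rot: [[0.991, -0.134, -0.0], [-0.134, -0.991, -0.001], [-0.0, 0.001, -1.0]]
wrist_force: [0.9, 0.6, 0.6]
width: 0.0007
gripper_force: 0.0
t 1.85 board -0.1571 -0.0879 z 0.1554 ang -0.16 w 0.001
```

View pics/s1.png

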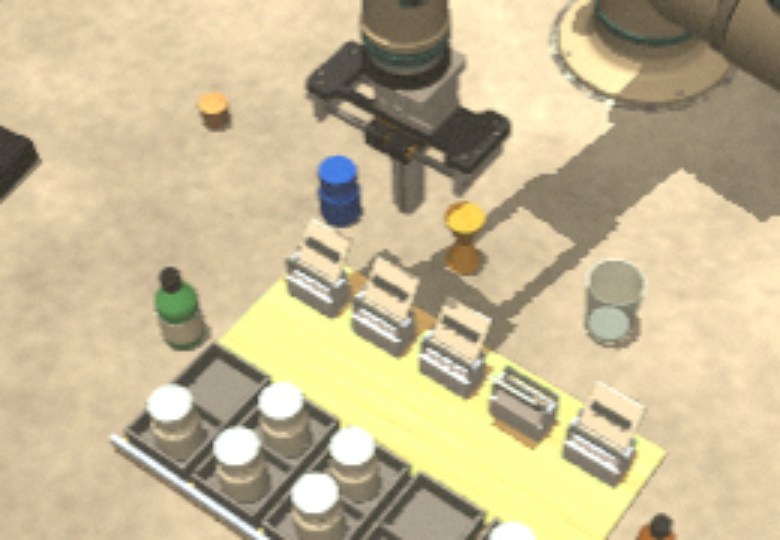

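The fingers are shut and sit in front of tag D: fingertips at about (408,210), tag at (390,290). I'll descend and push.

```bash
python3 -m creep '[[0,-0.1,1.6,0],[0,-0.1,3.2,0],[0,-0.1,3.2,0],[0.4,-0.1,3.2,0],[0.8,-0.1,3.2,0],[1.1,-0.1,3.2,0],[1.4,-0.1,3.2,0],[1.7,-0.1,3.2,0],[2,-0.1,3.2,0],[2.25,-0.1,3.2,0],[2.25,-0.1,3.2,0],[2.25,-0.1,3.2,0]]'; python3 -c "
from h import *
st()"; python3 -m creep '[[-0.8,0,0,0],[-1.6,0,0,0],[-2.25,0,0,0],[-2.25,0,-1.5,0],[-2.25,0,-2,0]]';python3 -c "
from h import *
st()
p,d=bot.camera('scene'); cv2.imwrite('pics/s2.png',cv2.resize(cv2.convertScaleAbs(p[80:260,180:440],alpha=1.4),None,fx=3,fy=3))"
```

```text
time_s: 2.9
tcp_pos: [0.5416, -0.066, 0.0754]
tool_rot: [[0.991, -0.131, 0.0], [-0.131, -0.991, -0.0], [0.0, 0.0, -1.0]]
wrist_force: [-0.1, -0.1, 0.2]
width: 0.0003
gripper_force: 0.0
t 2.9 board -0.1003 -0.0831 z 0.0754 ang 0.02 w 0.0
time_s: 3.32
tcp_pos: [0.4843, -0.0583, 0.1273]
tool_rot: [[0.991, -0.131, 0.001], [-0.131, -0.991, -0.0], [0.001, 0.0, -1.0]]
wrist_force: [1.3, -1.0, 1.2]
width: 0.0004
gripper_force: 0.0
t 3.3167 board -0.1581 -0.083 z 0.1273 ang 0.01 w 0.0
```

View pics/s2.png

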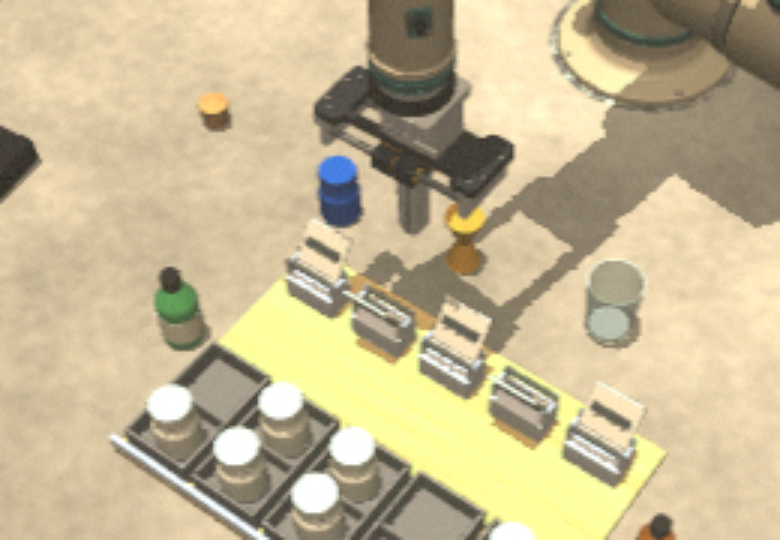

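Tag D now leans back at (383,315) and its neighbours haven't moved. Next is tag C (+83 mm in y).

```bash
python3 -m creep '[[0,-1.6,0,0],[0,-3.3,0,0],[0,-3.3,0,0],[0,-3.3,1,0],[0,-3.3,2.05,0],[0,-3.3,2.05,0]]'; python3 -m creep '[[0.4,0,0,0],[0.8,0,0,0],[1.1,0,0,0],[1.4,0,0,0],[1.7,0,0,0],[2,0,0,0],[2.3,0,0,0],[2.3,0,0,0],[2.3,0,0,0]]' | head -2; python3 -m creep '[[-0.8,0,0,0],[-1.6,0,0,0],[-2.3,0,0,0],[-2.3,0,-1.5,0],[-2.3,0,-2,0],[-2.3,-3,-2,0],[-2.3,-6,-2,0],[-2.3,-6.8,-2,0],[-2.3,-6.8,-2,0],[-2.3,-6.8,-2,0]]';python3 -c "
from h import *
st()"
```

```text
time_s: 3.87
tcp_pos: [0.4922, 0.0237, 0.07]
tool_rot: [[0.991, -0.13, -0.009], [-0.13, -0.992, 0.001], [-0.009, 0.001, -1.0]]
wrist_force: [-0.9, 0.4, -0.6]
width: 0.0008
gripper_force: 0.0
time_s: 4.62
tcp_pos: [0.553, 0.0155, 0.0742]
time_s: 5.45
tcp_pos: [0.5202, 0.1982, 0.1246]
tool_rot: [[0.992, -0.127, 0.004], [-0.127, -0.992, 0.005], [0.004, -0.005, -1.0]]
wrist_force: [0.7, 0.4, 1.2]
width: 0.0004
gripper_force: 0.0
t 5.45 board -0.1562 0.1759 z 0.1246 ang 0.26 w 0.0
```

```bash
python3 -m creep '[[0,0.2,1,0],[0,0.2,2,0],[0,0.2,2,0],[0.4,0.2,2,0],[0.8,0.2,2,0],[1.1,0.2,2,0],[1.4,0.2,2,0],[1.7,0.2,2,0],[2,0.2,2,0],[2.3,0.2,2,0],[2.3,0.2,2,0],[2.3,0.2,2,0]]'; python3 -m creep '[[-0.8,0,0,0],[-1.6,0,0,0],[-1.6,0,-1.6,0],[-1.6,0,-3.2,0],[-1.6,0,-3.2,0],[0,1.6,-3.2,0],[1.2,3.4,-3.2,0],[2.4,3.4,-3.2,0],[2.4,3.4,-3.2,0],[2.4,3.4,-3.2,0],[2.4,3.4,-3.2,0]]' | head -2;python3 -c "
from h import *
st()
p,d=bot.camera('scene'); cv2.imwrite('pics/s3.png',cv2.resize(cv2.convertScaleAbs(p[80:260,180:440],alpha=1.4),None,fx=3,fy=3))"
```

```text
time_s: 6.45
tcp_pos: [0.5751, 0.1791, 0.0742]
tool_rot: [[0.991, -0.131, -0.0], [-0.131, -0.991, -0.0], [-0.0, 0.0, -1.0]]
wrist_force: [-1.3, 0.8, 1.8]
width: 0.0002
gripper_force: 1.0
time_s: 7.37
tcp_pos: [0.6229, 0.0872, 0.1536]
t 7.3667 board -0.0398 0.0793 z 0.1536 ang -0.04 w 0.001
```

View pics/s3.png

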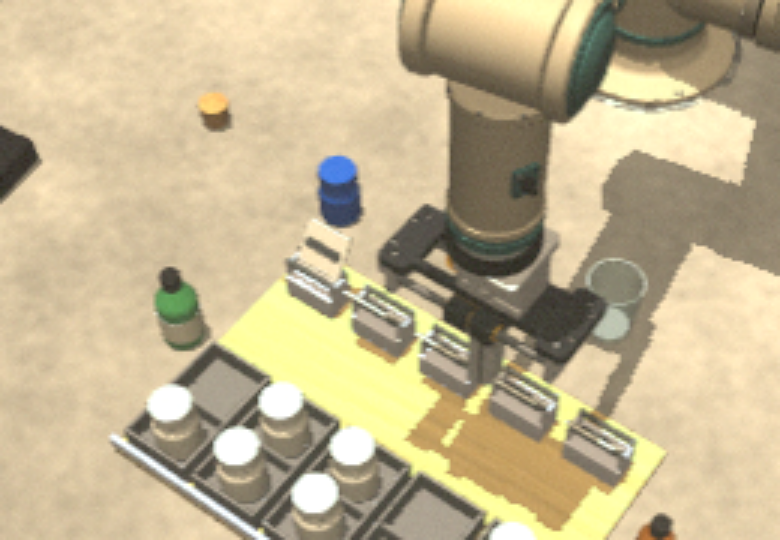

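A, C and D all lean back now, and the finger is behind tag B. I'll descend and push B forward.

```bash
python3 -m creep '[[0,0,1.6,0],[0,0,3.15,0],[0,0,3.15,0],[-0.4,0,3.15,0],[-0.8,0,3.15,0],[-1.1,0,3.15,0],[-1.4,0,3.15,0],[-1.7,0,3.15,0],[-2,0,3.15,0],[-2.4,0,3.15,0],[-2.4,0,3.15,0],[-2.4,0,3.15,0]]'; python3 -c "
from h import *
st()"; python3 -m creep '[[0.8,0,0,0],[1.6,0,0,0],[1.6,0,-1.6,0],[1.6,0,-3.2,0],[1.6,0,-4.8,0],[1.6,0,-4.8,0]]' | head -2; python3 -m creep '[[-3,0,0,0],[-6,0,0,0],[-9,0,-1,0],[-9,0,-1,0],[-9,0,-1,0],[-9,0,-1,0],[-9,0,-1,0],[-9,0,-1,0],[-9,0,-1,0]]'; python3 -c "
from h import *
p,d=bot.camera('top'); cv2.imwrite('pics/t4.png',cv2.resize(cv2.convertScaleAbs(p[100:290,215:445],alpha=1.4),None,fx=3,fy=3))"
```

```text
time_s: 8.42
tcp_pos: [0.5631, 0.095, 0.0757]
tool_rot: [[0.991, -0.131, -0.0], [-0.131, -0.991, -0.0], [-0.0, 0.0, -1.0]]
wrist_force: [0.0, 0.3, -0.6]
width: 0.0003
gripper_force: 0.0
t 8.4167 board -0.1001 0.0792 z 0.0757 ang 0.01 w 0.0
time_s: 8.92
tcp_pos: [0.6091, 0.0897, 0.2038]
time_s: 9.67
tcp_pos: [0.3819, 0.1191, 0.2206]
tool_rot: [[0.991, -0.131, 0.002], [-0.131, -0.991, -0.0], [0.002, -0.0, -1.0]]
wrist_force: [0.6, -0.4, -0.5]
width: 0.0005
gripper_force: 0.0
```

View pics/t4.png

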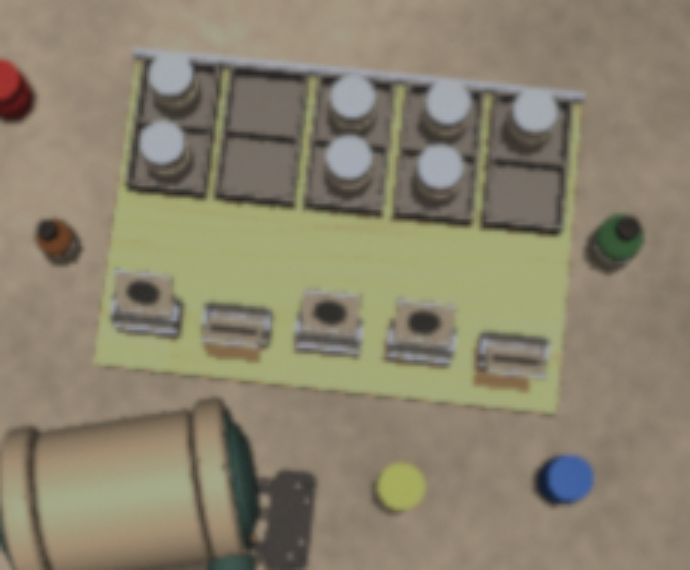

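The discs are up at A (145,292), C (330,313) and D (423,322), and the bars are up at B (235,328) and E (513,357). The jars haven't moved, and the robot is clear of everything.

```bash
python3 -c "
from rig import bot
print(bot.hand_in())"
```

```text
the job is handed in; nothing more can be done
None
```

I handed the job in with all five tags showing the right face in the last picture: three full bins with the disc up, the other two with the bar up, no jars moved; the hand-in returned no verdict.

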